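Click the spare battery pack into its charging dock

ROBOT

A 6-joint arm with a two-finger parallel gripper is mounted at the origin on the work surface. World frame = base frame: x ahead of the robot, y to its left, z up, the work surface at z = 0. Lengths are in mm, angles in rad, forces in N, time in s.
With the tool pointing down it reaches from about 275 to 1000 mm from the base axis. Payload 8.4 kg.
Tool frame: the origin (TCP) lies at the very end of the fingers, on their centre line; the grasp point (between the pads) lies 19 mm behind it; z points along the fingers, y is the direction in which the jaws open and shut (so a half turn about z gives the same grasp; the last joint's range is limited). The gripper opens to 85 mm and grips with 20 to 120 N. Pads are 22 mm wide; open, the fingers measure 114 mm over their backs; the gripper's body (76 mm by 85 mm) begins 54 mm behind the grasp point. The pads swing forward as they close: fully open they stand 13 mm farther back than shut.
Start: joints at [-1.249, 0.353, 1.633, -0, 1.155, -0.002], TCP at [198.856, -592.524, 231.281] pointing down, gripper open.
Joint ranges: [-2.63, 2.63], [-0.92, 2.1], [0.06, 2.66], [-1.3, 4.44], [0, 2.69], [-3.02, 3.02]. Speed limits (rad/s): [2.22, 2.22, 2.79, 3.14, 3.14, 3.14].

INTERFACE

Orientations are given as [roll, pitch, yaw] about the fixed x, y, z axes, in that order (R = Rz(yaw) Ry(pitch) Rx(roll)).
In Python, from rig import sense, grab_frame, get_calibration, sign_off, boxes_of, trace gives the robot as it stands.
- The arm moves only by the tool servo_tool, never from a script. Its argument "rows" is a list of rows, each a list of 3 entries, a list of its own where there are three numbers: the finger opening in mm, from 0 to 85.4, then the shift along the tool's x, y, z in mm, then the turn, a rotation vector about the tool's x, y, z in degrees. A call has 1 to 8 rows; each row shifts and turns the commanded pose from where the row before left it, along the tool's axes as they then stand; what a row does not reach is not made up. A row lasts 1/8 s, in which the tool goes at most 62.5 mm and 10.7 degrees, less where a joint would pass 70% of its speed; a pose out of reach is approached as far as the arm can. A call is refused whole if a number of a shift passes 62.5 or a number of a turn 10.7, either way. A call with a gripper value outside its range is refused whole. The fingers move at their own pace and stop on an object; "force" is the grip in N (left out, the last holds). Time passes only in rows, so rows that do not move let the fingers close. It gives the time, the measured TCP pose, the force and the opening at its end, in the units of the state.
- sense(): the state, without advancing time (a new reading comes with each control period).
- grab_frame(name): name is "scene" or "top"; returns the picture (480x640x3 uint8, blue, green, red); there is no depth.
- get_calibration(name): a dict with "intrinsics" (3x3 intrinsics, pixels), "world_to_cam" (4x4, takes a point from world to camera coordinates). Camera axes: x right, y down, z forward; pixel columns grow to the right and rows downward; lengths in mm; the calibration is good to about 2 mm. A picture is of the moment at which its call begins. get_calibration takes no time and is no camera call.
- sign_off(): hands the job in, once; it reports no verdict.
Trained networks look in the newest picture that a camera, given by its name, has taken for a name from the list of things; names that differ only in an ending like _2 or _b are one class to them, and where a whole thing is asked for, a point or a joint stands for the part that bears it (a point fixed in the world has none). Each returns a list of dicts, best first, with "conf" (0 to 1); they miss things now and then, are a little off and sometimes report something else, mostly with a low value. They report only what shows in the picture. A call takes as long as a camera call. They do not tell look-alikes from the thing itself.
- boxes_of(camera, thing): "centre" ([x, y, z] in mm, in the coordinates of the camera as it stood for that picture, good to about 4 mm: the middle of the surface that is visible of it).
- trace(camera, thing): "mask" (480x640 bool, what is visible of it).
The state is a dict: "clock": time; "qpos": joint angles; "qvel": joint speeds; "joint_efforts": joint torques, N m; "eef_pos": TCP position; "tcp_rot": TCP orientation; "contact_force": force on the tool from outside, world axes, zero at the start; "wrist_torque": the same for the moment, N m; "opening": opening from 0.0 (shut) to 1.0 (fully open).
Only numpy, scipy, OpenCV 4.12 (cv2) and the standard library are available. Lean on these libraries where they do the work, as an engineer would, in place of code of your own. Each camera call takes 0.05 s, during which the arm holds its last target. There are 200 camera calls.

TASK

Pick up the spare battery pack, lay it (without dropping it) nose first in the open mouth of the charging dock, and slide it along the guides past the sprung pawl until the pawl clicks shut behind its tail and keeps it in against the sprung contacts. Push gently: on the way in the dock must not be loaded with more than 30 N in all, so feel for the click rather than driving to a fixed depth. Let go of the pack and leave the other desk things where they are.

Things in the scene. Friction and masses are not known exactly. Their poses are not given: they have to be found in the camera images.
- pack_grip (a point): Middle of the black grip rib of the loose grey battery pack (0.35 kg), 46 mm above its underside. Base 90 mm long, 64 wide, 30 high; rib on top 55 long, 30 wide, from 30 to 62 above the underside. Flat tail face 32.5 behind this point, nose 57.5 ahead. x: tail to nose (brass strips, last 12 mm only 50 wide), z up. Starts flat, left or right of the dock, nose within 30 deg of +x.
- dock: White charging dock, fixed, open above. Origin: at counter height on the channel's centre line. x: the way the pack is pushed in, z up. Plate 120 mm wide, x -135 to +160 mm; its top, the channel floor, is 8 mm above the counter. Guides 22 high (tops at 30), 68 apart inside from x -95 on, flaring to about 80 at the mouth, x -135. No dock part but the carriage at the far end is higher than 36 mm.
- dock_lay (a point): Point on the channel floor at dock x -88 mm, 8 mm above the counter: a pack with the middle of its base here is clear of the pawl; its tail face is then at dock x -133 mm. Axes as the dock's.
- dock_zero (a point): Point on the channel floor at dock x 0. A black carriage with pawl, sprung contacts and a hood over the nose (underside 46 mm above the counter) is clamped in the dock at a depth that differs by up to 30 mm between starts and is not told. The click comes when the pack's flat tail is somewhere between dock x -6 and +25 mm; about 4 mm past the click is a hard stop.
- pawl (a joint): Angle (rad) of the steel pawl, a 40 mm bar jutting slantwise from a gap in the left (+y) guide, hinged at its mouth end, tip pointing inwards, about 24 mm from the centre line. 0: at rest. The passing pack holds it aside at about 0.15 to 0.22; it snaps back to about 0 once the tail is past and then blocks it.
- pack_tail (a point): Centre of the pack's flat tail face, 15 mm above its underside. Shut fingers can push it 12 to 36 mm above the counter, within 15 mm of the centre line, clear of the pawl. Sliding takes 2 to 6 N (more for a moment as the nose meets the pawl); over the last 8 mm before the click sprung contacts raise this to 7 to 13 N. Steep rise after the click: hard stop. Weight and pawl alone load the dock with 8 to 12 N.
- mug_rim (a point): Bystander: white mug, 82 across, 95 mm high; centre of its mouth.
- tape: Bystander: black desk tape dispenser 120 x 50 x 71 mm high; it stands on the other side of the dock from the pack. Origin: centre of the underside.
- terminal: Bystander: black card terminal 150 x 75 x 26 mm high, lying flat. Origin: centre of the underside.
Mind the look-alikes: they are no part of the job. What is shaped like the part that bears pack_grip but green is not meant.

How it is judged (in metres and radians):
On the way, in this order (a step that is already met when the one before it is completed fails the run):
1. the pack lies level between the guides in the dock's mouth, not yet past the pawl (x of pack_grip in the frame of dock between -0.14 and -0.04 m and y of pack_grip in the frame of dock between -0.012 and 0.012 m and z of pack_grip in the frame of dock below 0.062 m and angle between pack_grip's own z axis and vertical below 0.12 rad and x of pack_tail in the frame of dock below -0.06 m), for 0.1 s.
2. the sliding pack holds the pawl aside (value of joint pawl above 0.1 rad and x of pack_grip in the frame of dock above -0.03 m and z of pack_grip in the frame of dock below 0.065 m), for 0.1 s.
At the end, for the whole second after the job is handed in: the pack lies level (within 0.08 rad) on the channel floor (5 mm) in line with the dock (0.1 rad, 8 mm), past the pawl, and the pawl is back within 0.06 rad of rest behind its tail, all let go (value of joint pawl below 0.06 rad and x of pack_grip in the frame of dock above 0.015 m and y of pack_grip in the frame of dock between -0.008 and 0.008 m and z of pack_grip in the frame of dock between 0.049 and 0.059 m and angle between pack_grip's own z axis and vertical below 0.08 rad and angle between the x axis of pack_grip and the x axis of dock, either way round below 0.1 rad and velocity of joint pawl below 0.1 rad/s and contact force between the fingers and dock below 0.2 N and x of pack_tail in the frame of dock below 0.04 m); the robot touches nothing.
It fails at once if with the pack on its way in, the dock (floor, guides, pawl and contacts together) is loaded with more than 30 N (contact force between anything else and dock above 30 N and x of pack_grip in the frame of dock above -0.05 m and z of pack_grip in the frame of dock below 0.065 m and horizontal distance between pack_grip and dock below 0.1 m).
It fails at once if the pack is dropped or banged on the dock (over 150 N) (contact force between anything else and dock above 150 N).
It fails at once if the mug is moved by more than 20 mm (distance of mug_rim from where it was at the start of the episode above 0.02 m).
It fails at once if the tape dispenser is moved by more than 20 mm (distance of tape from where it was at the start of the episode above 0.02 m).
It fails at once if the card terminal is moved by more than 20 mm (distance of terminal from where it was at the start of the episode above 0.02 m).
It also fails if it takes over 72 s, if anything falls off the work surface, if the arm or the gripper's body presses on something with over 40 N, if the wrist force passes 120 N, or if a joint passes its speed limit or range.

## Working session

There is one attempt and no reset: what is moved stays moved. The work goes in short steps, Python scripts to look and compute and a tool call to move; the robot and the scene stay as the last step left them, time stands still between calls to the robot, and variables do not carry over. Pictures are saved under pics/ and viewed, about 8 in all and at most 12, crops included, and the job is handed in when it is done.

Besides the shell and the picture viewer there is one more tool, called after "Emit:" by a JSON object that holds its "fn" and its "kwargs". servo_tool: Moves the arm, as the interface text tells. Its arguments: {"type":"object","properties":{"rows":{"type":"array","items":{"type":"array"}},"force":{"type":"number"}},"required":["rows"]}

```bash
mkdir -p pics; ls
cat > h.py <<'E'
import numpy as np, cv2
from rig import *
def cal(n):
    c=get_calibration(n); return np.array(c["intrinsics"],float),np.array(c["world_to_cam"],float)
def towld(n,p):
    K,T=cal(n); return np.linalg.inv(T)[:3]@np.r_[p,1]
def px2w(n,uv,z):
    K,T=cal(n); R,t=T[:3,:3],T[:3,3]
    d=R.T@np.linalg.solve(K,np.array([uv[0],uv[1],1.])); o=-R.T@t
    return o+d*(z-o[2])/d[2]
def w2px(n,p):
    K,T=cal(n); q=K@(T[:3]@np.r_[p,1]); return q[:2]/q[2]
E
python3 - <<'E'
from h import *
for n in("scene","top"):
    f=grab_frame(n); cv2.imwrite(f"pics/{n}1.png",f)
    K,T=cal(n); print(n,K[0,0],(-T[:3,:3].T@T[:3,3]).round())
    for th in("pack_grip","dock","mug_rim","tape","terminal","pawl"):
        for b in boxes_of(n,th): 
            print(n,th,round(b["conf"],2),towld(n,b["centre"]).round(0))
print(sense())
E
```

```text
pics
scene 557.2153070775121 [1411. -285.  897.]
scene pack_grip 0.65 [507. 235.  29.]
scene pack_grip 0.62 [384. 276.  30.]
scene dock 0.59 [606.  31.  11.]
scene mug_rim 0.81 [ 729. -356.   57.]
scene tape 0.58 [ 565. -255.   43.]
scene terminal 0.76 [697. 308.  22.]
scene pawl 0.41 [549.  61.  29.]
top 580.3890157294207 [ 318.   -4. 1135.]
top pack_grip 0.96 [485. 240.  32.]
top pack_grip 0.6 [351. 283.  30.]
top dock 0.77 [567.  27.   8.]
top mug_rim 0.96 [ 708. -367.   54.]
top tape 0.86 [ 512. -250.   46.]
top terminal 0.71 [675. 312.  29.]
{'clock': 0.7, 'qpos': array([-1.24939004e+00,  3.52993912e-01,  1.63341359e+00,  1.44434343e-05,
        1.15520533e+00, -2.41907828e-03]), 'qvel': array([ 0.00066207,  0.0005094 ,  0.00123918, -0.0023929 , -0.00040574,
        0.00081851]), 'joint_efforts': array([-2.12285580e-03, -6.05026245e+01, -3.42393923e+01, -1.08679014e-04,
        1.12039590e-03, -5.17347223e-05]), 'eef_pos': array([ 198.86284275, -592.51121009,  231.27894684]), 'tcp_rot': array([-3.14157251e+00, -1.32626289e-05,  3.23819529e-01]), 'contact_force': array([ 0.29992333, -0.03296235,  0.14296379]), 'wrist_torque': array([-0.01050343, -0.01141022, -0.02426869]), 'opening': 1.0020871476115152}
```

View both.

View pics/top1.png

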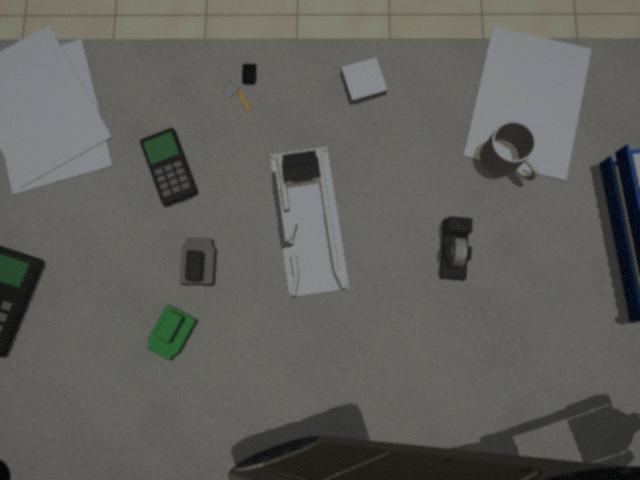

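View pics/scene1.png

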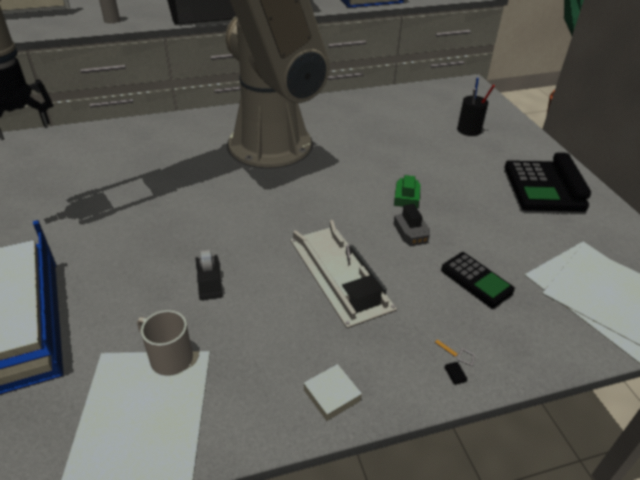

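Run:
```python
from h import *
f=grab_frame("top"); s=grab_frame("scene")
c=cv2.resize(f[145:300,165:365],None,fx=3.8,fy=3.8,interpolation=cv2.INTER_CUBIC); cv2.imwrite("pics/topc.png",cv2.convertScaleAbs(c,alpha=1.5))
c=cv2.resize(s[195:335,275:475],None,fx=4,fy=4,interpolation=cv2.INTER_CUBIC); cv2.imwrite("pics/scc.png",cv2.convertScaleAbs(c,alpha=1.5))
for n in("top","scene"):
  for th in("dock","pack_grip"):
    for r in trace(n,th):
        m=r["mask"].astype(np.uint8); cs,_=cv2.findContours(m,0,1); k=max(cs,key=cv2.contourArea)[:,0].astype(float)
        z=8 if th=="dock" else 30
        W=np.array([px2w(n,u,z)[:2] for u in k],np.float32); R=cv2.minAreaRect(W)
        print(n,th,round(r["conf"],2),m.sum(),np.round(R[0]),np.round(R[1]),round(R[2],1))
        np.save(f"m_{n}_{th}_{int(k[:,0].mean())}.npy",m)
```

```text
top dock 0.87 8641 [573.  31.] [297. 120.] 8.8
top pack_grip 0.91 1640 [485. 242.] [94. 69.] 0.3
top pack_grip 0.68 1777 [349. 287.] [72. 94.] 63.3
scene dock 0.84 5448 [571.  34.] [320. 132.] 8.4
scene pack_grip 0.56 1074 [490. 237.] [ 80. 152.] 85.3
scene pack_grip 0.47 5505 [594.  26.] [311. 130.] 8.7
scene pack_grip 0.46 33 [547.  59.] [ 6. 43.] 74.5
```

View pics/topc.png

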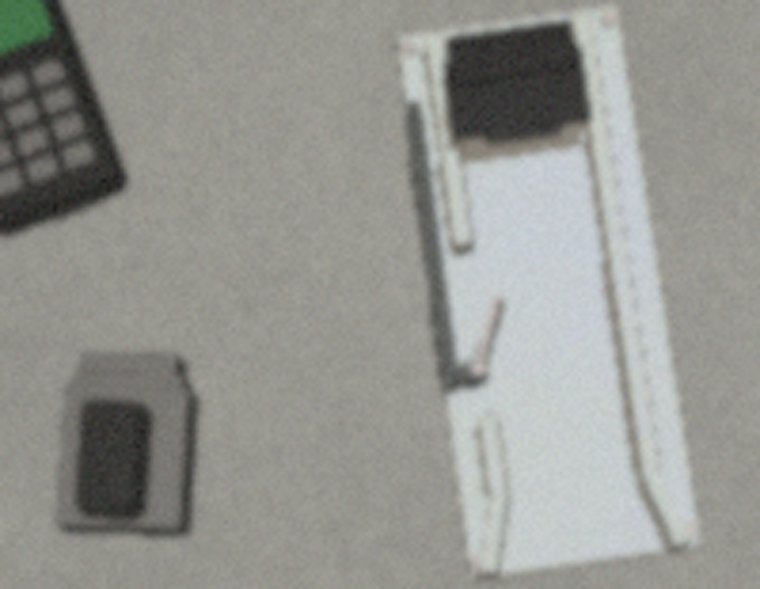

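View pics/scc.png

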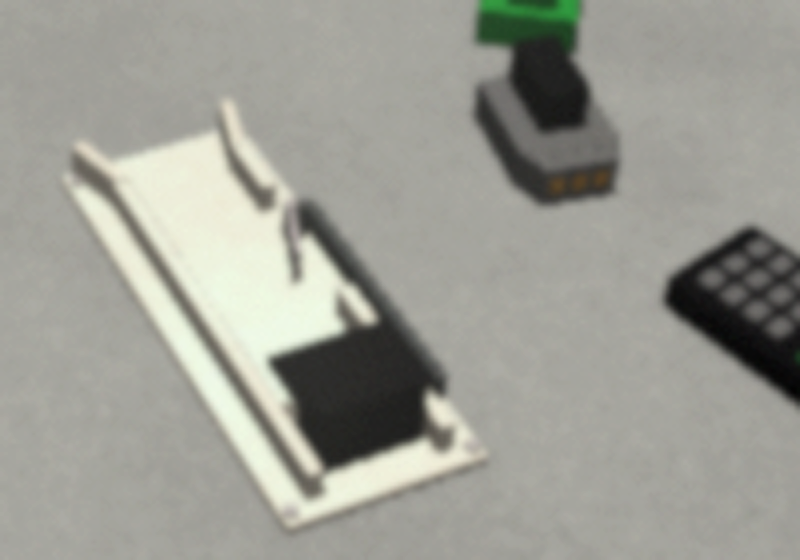

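Run:
```python
from h import *
T=lambda x,y:((x+.5)/3.8-.5+165,(y+.5)/3.8-.5+145)
S=lambda x,y:((x+.5)/4-.5+275,(y+.5)/4-.5+195)
def dock(n,C):
    W=np.array([px2w(n,c,8)[:2] for c in C]) # FL FR NR NL
    M=np.array([[160,60],[160,-60],[-135,-60],[-135,60]],float)
    mc,wc=M.mean(0),W.mean(0); H=(M-mc).T@(W-wc); a=np.arctan2(H[0,1]-H[1,0],H[0,0]+H[1,1])
    R=np.array([[np.cos(a),-np.sin(a)],[np.sin(a),np.cos(a)]]); o=wc-R@mc
    print(n,"dock org",o.round(1),"yaw deg",np.degrees(a).round(2)); print("res",((R@M.T).T+o-W).round(1).tolist()); return o,a
dock("top",[T(402,38),T(616,8),T(699,544),T(474,574)])
dock("scene",[S(489,458),S(290,528),S(64,178),S(222,128)])
f=grab_frame("top"); g=f[245:290,175:225].astype(int).max(2)
for th in(38,45,52):
    m=np.uint8(g<th); nl,L,st,ce=cv2.connectedComponentsWithStats(m)
    i=[k for k in range(1,nl) if st[k,4]>50]
    for k in i:
        ys,xs=np.nonzero(L==k); W=np.array([px2w("top",(x+175,y+245),62)[:2] for x,y in zip(xs,ys)],np.float32)
        R=cv2.minAreaRect(W); print(th,st[k],W.mean(0).round(1),np.round(R[0],1),np.round(R[1],1),R[2])
print("base corners top z30",[px2w("top",T(*c),30)[:2].round(1).tolist() for c in((85,353),(178,356),(188,531),(60,527))])
print("scene rib top z62",[px2w("scene",S(*c),62)[:2].round(1).tolist() for c in((514,52),(546,36),(587,84),(549,100))])
```

```text
top dock org [563.   28.4] yaw deg 8.62
res [[1.7, 2.2], [2.5, -1.8], [-1.2, -2.0], [-3.0, 1.7]]
scene dock org [568.3  27.1] yaw deg 9.77
res [[-1.5, 0.9], [2.1, -1.2], [0.2, -6.5], [-0.8, 6.8]]
38 [ 11   6  18  30 183] [473.6 237.1] [473.6 241. ] [30.5 54.6] 88.56800842285156
45 [ 11   6  18  31 492] [473.5 241.2] [472.9 241.3] [57.4 32. ] 2.6315484046936035
52 [ 10   6  20  31 528] [473.2 241.3] [472.9 241.5] [34.2 56.9] 89.4037094116211
base corners top z30 [[533.1, 266.0], [531.8, 218.1], [442.0, 209.2], [443.5, 274.1]]
scene rib top z62 [[464.1, 227.1], [454.7, 252.1], [503.6, 257.1], [511.5, 229.2]]
```

Emit:
{"fn": "servo_tool", "kwargs": {"rows": [[85,[0,0,0],[0,0,9.3]],[85,[10,-30,0],[0,0,9.25]],[85,[17,-50,0],[0,0,0]],[85,[17,-52,0],[0,0,0]],[85,[17,-52,0],[0,0,0]],[85,[17,-52,0],[0,0,0]],[85,[17,-52,0],[0,0,0]],[85,[17,-52,0],[0,0,0]]], "force": 40}}

```text
clock: 2.05
eef_pos: [306.2, -249.8, 231.5]
tcp_rot: [3.141, -0.001, -0.0]
contact_force: [0.4, 0.3, 0.5]
opening: 0.995
```

Emit:
{"fn": "servo_tool", "kwargs": {"rows": [[85,[17,-52,0],[0,0,0]],[85,[17,-52,0],[0,0,0]],[85,[17,-52,0],[0,0,0]],[85,[17,-52,0],[0,0,0]],[85,[17,-52,5],[0,0,0]],[85,[17,-52,10],[0,0,0]],[85,[17,-52,20],[0,0,0]],[85,[17,-52,30],[0,0,0]]]}}

```text
clock: 3.05
eef_pos: [443.1, 167.0, 166.6]
tcp_rot: [-3.141, -0.003, 0.0]
contact_force: [1.5, -1.0, 0.4]
opening: 0.996
```

Emit:
{"fn": "servo_tool", "kwargs": {"rows": [[85,[17,-52,30],[0,0,0]],[85,[15,-23,20],[0,0,0]],[85,[0,0,0],[0,0,0]]]}}

```text
clock: 3.42
eef_pos: [473.7, 240.8, 114.8]
tcp_rot: [3.141, 0.002, 0.002]
contact_force: [0.0, -0.2, -0.5]
opening: 0.995
```

Emit:
{"fn": "servo_tool", "kwargs": {"rows": [[75,[0,0,35],[0,0,0]],[65,[0,0,25],[0,0,0]],[60,[0,0,12],[0,0,0]],[60,[0,0,9],[0,0,0]],[60,[0,0,0],[0,0,0]]]}}

```text
clock: 4.05
eef_pos: [473.9, 239.5, 35.5]
tcp_rot: [-3.142, -0.0, -0.0]
contact_force: [-0.6, -0.9, -0.3]
opening: 0.702
```

Emit:
{"fn": "servo_tool", "kwargs": {"rows": [[45,[0,0,0],[0,0,0]],[30,[0,0,0],[0,0,0]],[10,[0,0,0],[0,0,0]],[0,[0,0,0],[0,0,0]],[0,[0,0,0],[0,0,0]]], "force": 40}}

```text
clock: 4.68
eef_pos: [474.6, 240.3, 36.2]
tcp_rot: [-3.141, -0.002, 0.0]
contact_force: [-1.5, 1.6, 5.9]
opening: 0.342
```

Emit:
{"fn": "servo_tool", "kwargs": {"rows": [[0,[0,0,-10],[0,0,0]],[0,[0,0,-30],[0,0,0]],[0,[0,0,-35],[0,0,0]],[0,[-2,35,0],[0,0,0]],[0,[-2,50,0],[0,0,0]],[0,[-2,50,0],[0,0,0]],[0,[-2,50,0],[0,0,0]],[0,[-3,42,0],[0,0,-8.7]]]}}

```text
clock: 5.68
eef_pos: [462.3, 11.0, 110.7]
tcp_rot: [3.141, 0.0, 0.155]
contact_force: [1.0, 0.8, -2.7]
opening: 0.344
```

Emit:
{"fn": "servo_tool", "kwargs": {"rows": [[0,[0,0,0],[0,0,0]],[0,[0,0,0],[0,0,0]]]}}

```text
clock: 5.92
eef_pos: [462.9, 12.8, 110.6]
tcp_rot: [-3.141, -0.0, 0.149]
contact_force: [0.5, 0.2, -3.3]
opening: 0.345
```

Run:
```python
from h import *
f=grab_frame("top"); s=grab_frame("scene"); q=sense(); print(q["eef_pos"].round(1),q["tcp_rot"].round(4),q["contact_force"].round(2),q["opening"])
c=cv2.resize(f[145:325,215:415],None,fx=3.3,fy=3.3,interpolation=cv2.INTER_CUBIC)
d=cv2.resize(s[180:330,270:410],None,fx=4,fy=4,interpolation=cv2.INTER_CUBIC)
c=c[:590];cv2.imwrite("pics/h1.png",cv2.convertScaleAbs(d,alpha=1.6));cv2.imwrite("pics/h1t.png",cv2.convertScaleAbs(c,alpha=1.6))
```

```text
[462.9  13.5 110.4] [-3.1414e+00 -1.0000e-04  1.5150e-01] [-0.33  0.7  -2.74] 0.3434970129866304
```

View pics/h1.png

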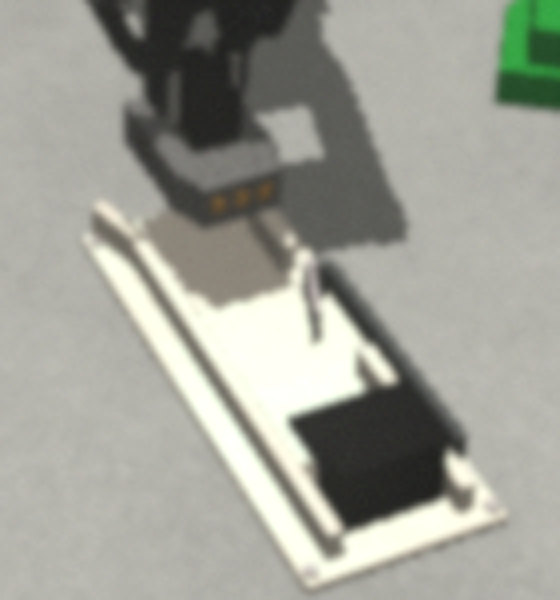

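```bash
cat > ov.py <<'E'
from h import *
import sys
def ov(n,f,box,k,o,a,out=None):
    u0,v0,w,h=box
    im=cv2.convertScaleAbs(cv2.resize(f[v0:v0+h,u0:u0+w],None,fx=k,fy=k,interpolation=cv2.INTER_CUBIC),alpha=1.5)
    R=np.array([[np.cos(a),-np.sin(a)],[np.sin(a),np.cos(a)]])
    def P(x,y,z):
        q=(w2px(n,np.r_[R@[x,y]+o,z])+.5-[u0,v0])*k-.5; return tuple(int(round(t*8)) for t in q)
    def L(p,q,c): cv2.line(im,P(*p),P(*q),c,1,cv2.LINE_AA,3)
    for p,q in (((-135,60),(160,60)),((160,60),(160,-60)),((160,-60),(-135,-60)),((-135,-60),(-135,60))): L((*p,8),(*q,8),(0,0,255))
    for s in(1,-1):
        L((-95,34*s,30),(160,34*s,30),(0,200,0)); L((-95,34*s,30),(-135,40*s,30),(0,200,0))
    return im
E
python3 - <<'E'
from ov import *
o,a=np.array([562,28.6]),np.radians(8.7)
f=grab_frame("top"); s=grab_frame("scene")
A=ov("top",f,(265,140,95,165),3.6,o,a); B=ov("scene",s,(285,215,125,120),3.6,o,a)
H=max(A.shape[0],B.shape[0]); C=np.zeros((H,A.shape[1]+B.shape[1],3),np.uint8); C[:A.shape[0],:A.shape[1]]=A; C[:B.shape[0],A.shape[1]:]=B
cv2.imwrite("pics/ov1.png",C); print(C.shape)
E
```

```text
(594, 792, 3)
```

View pics/ov1.png

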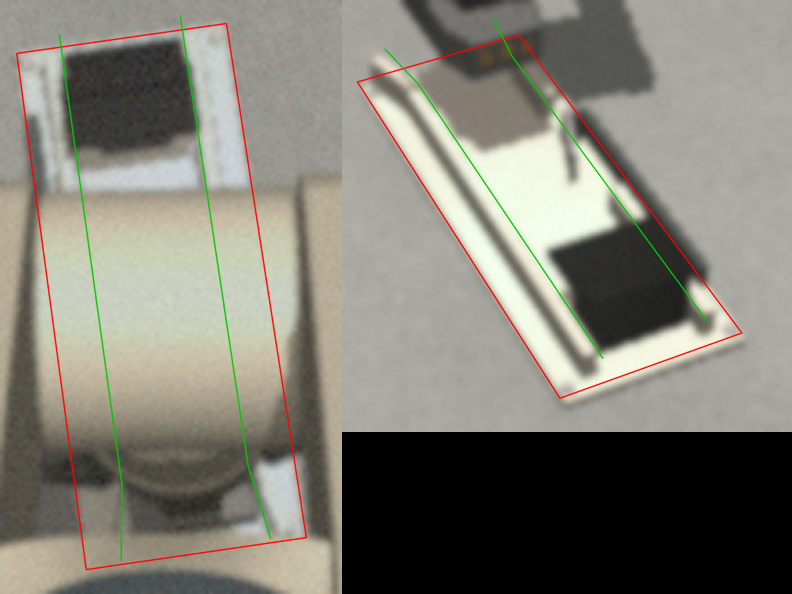

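Emit:
{"fn": "servo_tool", "kwargs": {"rows": [[0,[0,0,15],[0,0,0]],[0,[0,0,15],[0,0,0]],[0,[0,0,8],[0,0,0]],[0,[0,0,0],[0,0,0]],[0,[0,0,0],[0,0,0]]]}}

```text
clock: 6.75
eef_pos: [463.0, 12.7, 72.3]
tcp_rot: [-3.142, -0.0, 0.152]
contact_force: [-0.2, -0.2, -2.6]
opening: 0.343
```

Run:
```python
from h import *
s=grab_frame("scene"); q=sense(); print(q["eef_pos"].round(1),q["tcp_rot"].round(4),q["contact_force"].round(2),q["opening"])
d=cv2.resize(s[215:300,290:390],None,fx=7,fy=7,interpolation=cv2.INTER_CUBIC)
cv2.imwrite("pics/h2.png",cv2.convertScaleAbs(d,alpha=1.5))
```

```text
[463.2  12.7  72.5] [ 3.1415e+00 -5.0000e-04  1.5180e-01] [ 0.21  0.2  -3.8 ] 0.34466590378221085
```

View pics/h2.png

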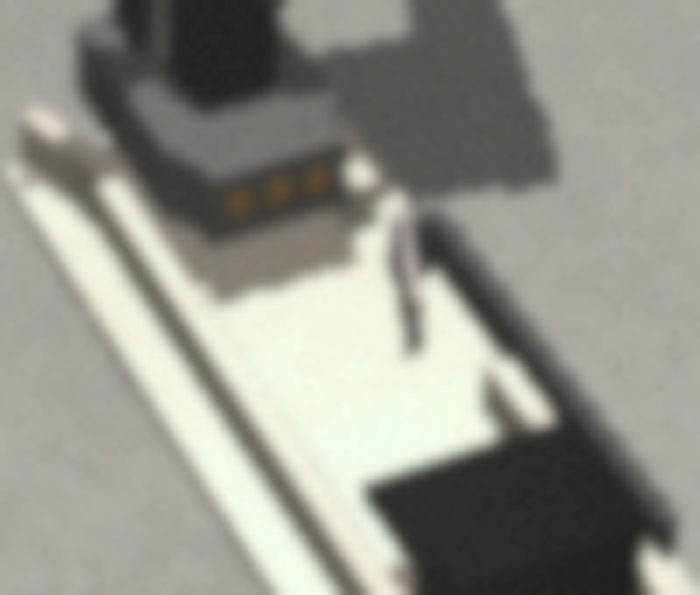

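Run:
```python
from h import *
o,a=np.array([562,28.6]),np.radians(8.7); R=np.array([[np.cos(a),-np.sin(a)],[np.sin(a),np.cos(a)]])
S=lambda x,y:((x+.5)/7-.5+290,(y+.5)/7-.5+215)
D=lambda x,y,z:(R.T@(px2w("scene",S(x,y),z)[:2]-o)).round(1)
for nm,x,y,z in (("nose R bot",217,240,36.3),("nose L bot",347,200,36.3),("nose R top",215,183,66.3),("nose L top",340,148,66.3),
 ("Rguide inner",128,183,30),("Rguide outer",98,185,30),("Rguide outer",345,575,30),("Rguide inner",400,575,30),
 ("Lguide near end",345,160,30),("Lg near end R",375,190,30),("Lfar L",505,360,30),("Lfar end",555,420,30),("Lfar start R",487,365,30),("plate R edge mouth",10,170,8),("plate R",280,595,8),("pawl tip",415,350,30),("hood near R",368,490,50),("hood near L",560,430,50)):
    print(nm,D(x,y,z))
```

```text
nose R bot [-39.8 -21.4]
nose L bot [-40.  26.]
nose R top [-35.2 -25. ]
nose L top [-34.2  19. ]
Rguide inner [-83.1 -33.5]
Rguide outer [-86.2 -43. ]
Rguide outer [102.7 -46.4]
Rguide inner [109.4 -31.3]
Lguide near end [-64.2  37.8]
Lg near end R [-46.8  40.2]
Lfar L [41.5 41.3]
Lfar end [71.3 42.8]
Lfar start R [41.2 35. ]
plate R edge mouth [-127.6  -57.3]
plate R [ 84.5 -58.2]
pawl tip [26.  17.2]
hood near R [ 90.9 -33.7]
hood near L [92.3 31. ]
```

Emit:
{"fn": "servo_tool", "kwargs": {"rows": [[0,[0,0,3],[0,0,0]],[0,[0,0,3],[0,0,0]],[0,[0,0,2],[0,0,0]],[0,[0,0,0],[0,0,0]],[0,[0,0,0],[0,0,0]]]}}

```text
clock: 7.42
eef_pos: [462.9, 12.7, 64.3]
tcp_rot: [3.142, 0.0, 0.152]
contact_force: [-0.1, -0.4, -3.8]
opening: 0.341
```

Emit:
{"fn": "servo_tool", "kwargs": {"rows": [[0,[0,0,2],[0,0,0]],[0,[0,0,2],[0,0,0]],[0,[0,0,0],[0,0,0]],[0,[0,0,0],[0,0,0]]]}}

```text
clock: 7.92
eef_pos: [462.8, 12.7, 60.2]
tcp_rot: [-3.142, 0.0, 0.152]
contact_force: [-0.5, -0.3, -3.8]
opening: 0.346
```

Emit:
{"fn": "servo_tool", "kwargs": {"rows": [[0,[0,0,3],[0,0,0]],[0,[0,0,3],[0,0,0]],[0,[0,0,3],[0,0,0]],[0,[0,0,2],[0,0,0]],[0,[0,0,0],[0,0,0]],[0,[0,0,0],[0,0,0]]]}}

```text
clock: 8.68
eef_pos: [462.8, 12.7, 49.3]
tcp_rot: [-3.142, 0.0, 0.152]
contact_force: [-0.1, 0.6, -4.5]
opening: 0.342
```

Emit:
{"fn": "servo_tool", "kwargs": {"rows": [[0,[0,0,1.5],[0,0,0]],[0,[0,0,1.5],[0,0,0]],[0,[0,0,0],[0,0,0]],[0,[0,0,0],[0,0,0]]]}}

```text
clock: 9.18
eef_pos: [462.9, 12.7, 46.2]
tcp_rot: [-3.142, 0.0, 0.152]
contact_force: [-0.5, 1.2, -3.1]
opening: 0.347
```

Emit:
{"fn": "servo_tool", "kwargs": {"rows": [[0,[0,0,1],[0,0,0]],[0,[0,0,0.6],[0,0,0]],[0,[0,0,0],[0,0,0]],[0,[0,0,0],[0,0,0]]]}}

```text
clock: 9.68
eef_pos: [462.9, 12.7, 44.7]
tcp_rot: [-3.142, 0.0, 0.152]
contact_force: [-0.3, 1.0, -3.5]
opening: 0.345
```

Emit:
{"fn": "servo_tool", "kwargs": {"rows": [[0,[0,0,0.7],[0,0,0]],[0,[0,0,0],[0,0,0]],[0,[0,0,0],[0,0,0]]]}}

```text
clock: 10.05
eef_pos: [462.9, 12.7, 44.2]
tcp_rot: [3.142, -0.0, 0.152]
contact_force: [-3.2, 0.2, 4.7]
opening: 0.345
```

Emit:
{"fn": "servo_tool", "kwargs": {"rows": [[0,[0,0,0.5],[0,0,0]],[0,[0,0,0],[0,0,0]],[0,[0,0,0],[0,0,0]]]}}

```text
clock: 10.42
eef_pos: [462.9, 12.7, 44.2]
tcp_rot: [3.142, -0.0, 0.152]
contact_force: [-4.5, -0.7, 13.8]
opening: 0.345
```

Emit:
{"fn": "servo_tool", "kwargs": {"rows": [[0,[0,0,-0.8],[0,0,0]],[0,[0,0,0],[0,0,0]],[30,[0,0,0],[0,0,0]],[40,[0,0,0],[0,0,0]],[50,[0,0,0],[0,0,0]],[50,[0,0,0],[0,0,0]]]}}

```text
clock: 11.18
eef_pos: [463.0, 12.7, 44.3]
tcp_rot: [3.142, -0.0, 0.152]
contact_force: [0.1, 0.3, 0.1]
opening: 0.587
```

Emit:
{"fn": "servo_tool", "kwargs": {"rows": [[50,[0,0,-10],[0,0,0]],[50,[0,0,-30],[0,0,0]],[50,[0,0,-30],[0,0,0]],[20,[-25,0,0],[0,0,0]],[0,[-35,0,0],[0,0,0]],[0,[-30,0,0],[0,0,0]]]}}

```text
clock: 11.92
eef_pos: [372.8, -1.0, 114.8]
tcp_rot: [3.142, -0.0, 0.152]
contact_force: [-0.2, -0.2, 0.4]
opening: 0.003
```

Run:
```python
from h import *
f=grab_frame("top");s=grab_frame("scene"); q=sense(); print(q["clock"],q["eef_pos"].round(1),q["tcp_rot"].round(4),q["contact_force"].round(2),q["opening"])
A=cv2.resize(f[145:310,265:360],None,fx=3.6,fy=3.6,interpolation=cv2.INTER_CUBIC)
B=cv2.resize(s[210:335,285:410],None,fx=3.6,fy=3.6,interpolation=cv2.INTER_CUBIC)
C=np.zeros((594,792,3),np.uint8); C[:A.shape[0],:342]=A; C[:B.shape[0],342:]=B
cv2.imwrite("pics/r1.png",cv2.convertScaleAbs(C,alpha=1.5))
```

```text
12.025 [370.5  -1.1 114.4] [-3.1413e+00  2.5000e-03  1.5160e-01] [ 0.19  0.25 -0.43] 0.0006761801676372138
```

View pics/r1.png

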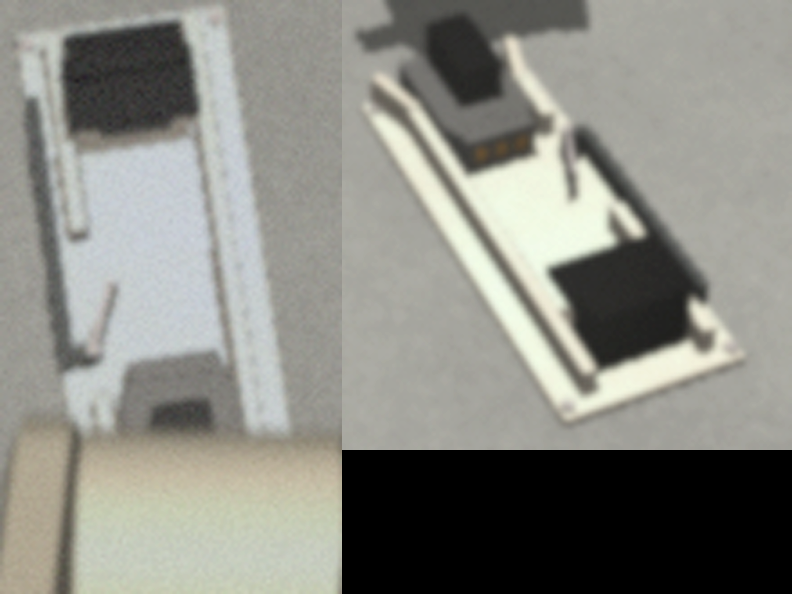

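Emit:
{"fn": "servo_tool", "kwargs": {"rows": [[0,[0,0,35],[0,0,0]],[0,[0,0,40],[0,0,0]],[0,[0,0,15],[0,0,0]],[0,[15,0,5],[0,0,0]],[0,[15,0,0],[0,0,0]],[0,[5,0,0],[0,0,0]],[0,[0,0,0],[0,0,0]]]}}

```text
clock: 12.9
eef_pos: [409.6, 4.5, 19.9]
tcp_rot: [3.141, -0.001, 0.152]
contact_force: [-0.8, 0.6, 0.2]
opening: -0.004
```

Emit:
{"fn": "servo_tool", "kwargs": {"rows": [[0,[3,0,0],[0,0,0]],[0,[3,0,0],[0,0,0]],[0,[2,0,0],[0,0,0]],[0,[1,0,0],[0,0,0]]]}}

```text
clock: 13.4
eef_pos: [417.5, 5.8, 19.3]
tcp_rot: [-3.142, 0.0, 0.152]
contact_force: [-0.2, -0.5, 0.9]
opening: -0.007
```

Emit:
{"fn": "servo_tool", "kwargs": {"rows": [[0,[2,0,0],[0,0,0]],[0,[2,0,0],[0,0,0]],[0,[2,0,0],[0,0,0]]]}}

```text
clock: 13.78
eef_pos: [422.7, 6.7, 19.2]
tcp_rot: [-3.141, 0.001, 0.152]
contact_force: [-2.9, 0.2, 0.7]
opening: 0.0
```

Emit:
{"fn": "servo_tool", "kwargs": {"rows": [[0,[2,0,0],[0,0,0]],[0,[2,0,0],[0,0,0]],[0,[2,0,0],[0,0,0]],[0,[2,0,0],[0,0,0]],[0,[2,0,0],[0,0,0]]]}}

```text
clock: 14.4
eef_pos: [433.3, 8.2, 19.2]
tcp_rot: [-3.142, 0.0, 0.152]
contact_force: [-1.9, 1.6, 0.2]
opening: 0.003
```

Emit:
{"fn": "servo_tool", "kwargs": {"rows": [[0,[2,0,0],[0,0,0]],[0,[2,0,0],[0,0,0]],[0,[2,0,0],[0,0,0]],[0,[2,0,0],[0,0,0]]]}}

```text
clock: 14.9
eef_pos: [441.3, 9.4, 19.3]
tcp_rot: [3.142, -0.0, 0.152]
contact_force: [-1.7, 1.0, -0.4]
opening: 0.001
```

Emit:
{"fn": "servo_tool", "kwargs": {"rows": [[0,[1.5,0,0],[0,0,0]],[0,[1.5,0,0],[0,0,0]],[0,[1.5,0,0],[0,0,0]],[0,[1.5,0,0],[0,0,0]]]}}

```text
clock: 15.4
eef_pos: [447.2, 10.3, 19.3]
tcp_rot: [3.142, -0.0, 0.152]
contact_force: [-3.8, 1.1, 1.0]
opening: 0.001
```

Emit:
{"fn": "servo_tool", "kwargs": {"rows": [[0,[1.5,0,0],[0,0,0]],[0,[1.5,0,0],[0,0,0]],[0,[1.5,0,0],[0,0,0]],[0,[1.5,0,0],[0,0,0]]]}}

```text
clock: 15.9
eef_pos: [453.0, 11.2, 19.3]
tcp_rot: [-3.142, 0.0, 0.152]
contact_force: [-2.7, 0.8, 2.4]
opening: -0.001
```

Emit:
{"fn": "servo_tool", "kwargs": {"rows": [[0,[1.5,0,0],[0,0,0]],[0,[1.5,0,0],[0,0,0]],[0,[1.5,0,0],[0,0,0]],[0,[1.5,0,0],[0,0,0]]]}}

```text
clock: 16.4
eef_pos: [459.1, 12.1, 19.3]
tcp_rot: [3.142, -0.0, 0.152]
contact_force: [-2.3, -0.2, 0.3]
opening: -0.001
```

Emit:
{"fn": "servo_tool", "kwargs": {"rows": [[0,[1.5,0,0],[0,0,0]],[0,[1.5,0,0],[0,0,0]],[0,[1.5,0,0],[0,0,0]],[0,[1.5,0,0],[0,0,0]]]}}

```text
clock: 16.9
eef_pos: [465.0, 13.0, 19.3]
tcp_rot: [3.142, -0.0, 0.152]
contact_force: [-2.1, 0.3, 1.3]
opening: -0.003
```

Emit:
{"fn": "servo_tool", "kwargs": {"rows": [[0,[1.2,0,0],[0,0,0]],[0,[1.2,0,0],[0,0,0]],[0,[1.2,0,0],[0,0,0]],[0,[1.2,0,0],[0,0,0]]]}}

```text
clock: 17.4
eef_pos: [469.0, 13.7, 19.2]
tcp_rot: [-3.141, 0.001, 0.152]
contact_force: [-5.4, -1.4, 2.7]
opening: -0.003
```

Emit:
{"fn": "servo_tool", "kwargs": {"rows": [[0,[1.2,0,0],[0,0,0]],[0,[1.2,0,0],[0,0,0]],[0,[1.2,0,0],[0,0,0]],[0,[1.2,0,0],[0,0,0]]]}}

```text
clock: 17.9
eef_pos: [473.3, 14.3, 19.1]
tcp_rot: [-3.141, 0.002, 0.152]
contact_force: [-6.0, -1.5, 4.3]
opening: -0.001
```

Emit:
{"fn": "servo_tool", "kwargs": {"rows": [[0,[1.2,0,0],[0,0,0]],[0,[1.2,0,0],[0,0,0]],[0,[1.2,0,0],[0,0,0]],[0,[1.2,0,0],[0,0,0]]]}}

```text
clock: 18.4
eef_pos: [477.9, 15.1, 19.1]
tcp_rot: [-3.141, 0.002, 0.152]
contact_force: [-5.6, -1.0, 3.9]
opening: -0.0
```

Emit:
{"fn": "servo_tool", "kwargs": {"rows": [[0,[1.2,0,0],[0,0,0]],[0,[1.2,0,0],[0,0,0]],[0,[1.2,0,0],[0,0,0]],[0,[1.2,0,0],[0,0,0]]]}}

```text
clock: 18.9
eef_pos: [482.7, 15.8, 19.1]
tcp_rot: [-3.141, 0.002, 0.152]
contact_force: [-5.9, -0.9, 4.9]
opening: -0.004
```

Emit:
{"fn": "servo_tool", "kwargs": {"rows": [[0,[1.4,0,0],[0,0,0]],[0,[1.4,0,0],[0,0,0]],[0,[1.4,0,0],[0,0,0]],[0,[1.4,0,0],[0,0,0]],[0,[1.4,0,0],[0,0,0]],[0,[1.4,0,0],[0,0,0]]]}}

```text
clock: 19.65
eef_pos: [492.0, 17.2, 19.1]
tcp_rot: [-3.142, 0.0, 0.152]
contact_force: [-4.0, -0.5, -1.0]
opening: 0.004
```

Emit:
{"fn": "servo_tool", "kwargs": {"rows": [[0,[1.4,0,0],[0,0,0]],[0,[1.4,0,0],[0,0,0]],[0,[1.4,0,0],[0,0,0]],[0,[1.4,0,0],[0,0,0]],[0,[1.4,0,0],[0,0,0]],[0,[1.4,0,0],[0,0,0]]]}}

```text
clock: 20.4
eef_pos: [500.5, 18.5, 19.3]
tcp_rot: [-3.142, 0.0, 0.152]
contact_force: [-3.4, 0.3, -1.6]
opening: 0.003
```

Emit:
{"fn": "servo_tool", "kwargs": {"rows": [[0,[1.4,0,0],[0,0,0]],[0,[1.4,0,0],[0,0,0]],[0,[1.4,0,0],[0,0,0]],[0,[1.4,0,0],[0,0,0]],[0,[1.4,0,0],[0,0,0]],[0,[1.4,0,0],[0,0,0]]]}}

```text
clock: 21.15
eef_pos: [508.8, 19.8, 19.3]
tcp_rot: [-3.142, 0.0, 0.152]
contact_force: [-3.9, 0.8, -0.8]
opening: 0.002
```

Emit:
{"fn": "servo_tool", "kwargs": {"rows": [[0,[1.4,0,0],[0,0,0]],[0,[1.4,0,0],[0,0,0]],[0,[1.4,0,0],[0,0,0]],[0,[1.4,0,0],[0,0,0]],[0,[1.4,0,0],[0,0,0]],[0,[1.4,0,0],[0,0,0]]]}}

```text
clock: 21.9
eef_pos: [517.1, 21.0, 19.3]
tcp_rot: [-3.142, 0.0, 0.152]
contact_force: [-4.7, 1.4, -2.9]
opening: 0.002
```

Emit:
{"fn": "servo_tool", "kwargs": {"rows": [[0,[1.4,0,0],[0,0,0]],[0,[1.4,0,0],[0,0,0]],[0,[1.4,0,0],[0,0,0]],[0,[1.4,0,0],[0,0,0]],[0,[1.4,0,0],[0,0,0]]]}}

```text
clock: 22.52
eef_pos: [524.0, 22.1, 19.3]
tcp_rot: [-3.142, 0.0, 0.152]
contact_force: [-5.0, 2.5, -1.6]
opening: -0.006
```

Emit:
{"fn": "servo_tool", "kwargs": {"rows": [[0,[1,0,0],[0,0,0]],[0,[1,0,0],[0,0,0]],[0,[1,0,0],[0,0,0]],[0,[1,0,0],[0,0,0]]]}}

```text
clock: 23.02
eef_pos: [528.0, 22.7, 19.3]
tcp_rot: [3.142, -0.0, 0.152]
contact_force: [-4.1, 1.6, -0.4]
opening: -0.001
```

Emit:
{"fn": "servo_tool", "kwargs": {"rows": [[0,[1,0,0],[0,0,0]],[0,[1,0,0],[0,0,0]],[0,[1,0,0],[0,0,0]],[0,[1,0,0],[0,0,0]]]}}

```text
clock: 23.52
eef_pos: [532.0, 23.2, 19.3]
tcp_rot: [3.142, -0.0, 0.152]
contact_force: [-4.3, 0.1, -1.2]
opening: 0.007
```

Emit:
{"fn": "servo_tool", "kwargs": {"rows": [[0,[1,0,0],[0,0,0]],[0,[1,0,0],[0,0,0]],[0,[1,0,0],[0,0,0]]]}}

```text
clock: 23.9
eef_pos: [535.0, 23.7, 19.3]
tcp_rot: [3.142, -0.0, 0.152]
contact_force: [-4.1, 0.7, -0.6]
opening: 0.001
```

Emit:
{"fn": "servo_tool", "kwargs": {"rows": [[0,[1,0,0],[0,0,0]],[0,[1,0,0],[0,0,0]],[0,[1,0,0],[0,0,0]]]}}

```text
clock: 24.28
eef_pos: [537.9, 24.2, 19.3]
tcp_rot: [3.142, 0.0, 0.152]
contact_force: [-4.4, 1.4, -1.6]
opening: -0.002
```

Emit:
{"fn": "servo_tool", "kwargs": {"rows": [[0,[1,0,0],[0,0,0]],[0,[1,0,0],[0,0,0]],[0,[1,0,0],[0,0,0]]]}}

```text
clock: 24.65
eef_pos: [540.8, 24.6, 19.3]
tcp_rot: [-3.142, 0.0, 0.152]
contact_force: [-4.9, 1.6, -1.3]
opening: -0.004
```

Emit:
{"fn": "servo_tool", "kwargs": {"rows": [[0,[1,0,0],[0,0,0]],[0,[1,0,0],[0,0,0]]]}}

```text
clock: 24.9
eef_pos: [542.7, 24.9, 19.2]
tcp_rot: [-3.142, 0.0, 0.152]
contact_force: [-4.1, 0.9, -0.8]
opening: 0.002
```

Emit:
{"fn": "servo_tool", "kwargs": {"rows": [[0,[1,0,0],[0,0,0]],[0,[1,0,0],[0,0,0]],[0,[1,0,0],[0,0,0]]]}}

```text
clock: 25.28
eef_pos: [545.8, 25.4, 19.3]
tcp_rot: [-3.142, 0.0, 0.152]
contact_force: [-4.0, 1.5, -1.4]
opening: -0.003
```

Emit:
{"fn": "servo_tool", "kwargs": {"rows": [[0,[1,0,0],[0,0,0]],[0,[1,0,0],[0,0,0]]]}}

```text
clock: 25.52
eef_pos: [547.8, 25.7, 19.3]
tcp_rot: [-3.142, 0.0, 0.152]
contact_force: [-3.2, 1.0, -0.4]
opening: -0.002
```

Emit:
{"fn": "servo_tool", "kwargs": {"rows": [[0,[1,0,0],[0,0,0]],[0,[1,0,0],[0,0,0]],[0,[1,0,0],[0,0,0]]]}}

```text
clock: 25.9
eef_pos: [550.7, 26.2, 19.3]
tcp_rot: [-3.142, 0.0, 0.152]
contact_force: [-3.7, 1.9, -1.2]
opening: 0.002
```

Emit:
{"fn": "servo_tool", "kwargs": {"rows": [[0,[1,0,0],[0,0,0]],[0,[1,0,0],[0,0,0]]]}}

```text
clock: 26.15
eef_pos: [552.2, 26.4, 19.2]
tcp_rot: [-3.142, 0.001, 0.152]
contact_force: [-5.2, 0.1, -0.1]
opening: -0.003
```

Emit:
{"fn": "servo_tool", "kwargs": {"rows": [[0,[1,0,0],[0,0,0]],[0,[1,0,0],[0,0,0]]]}}

```text
clock: 26.4
eef_pos: [553.6, 26.6, 19.2]
tcp_rot: [-3.141, 0.002, 0.152]
contact_force: [-7.7, -0.1, 2.7]
opening: -0.001
```

Emit:
{"fn": "servo_tool", "kwargs": {"rows": [[0,[0.8,0,0],[0,0,0]],[0,[0.7,0,0],[0,0,0]]]}}

```text
clock: 26.65
eef_pos: [554.8, 26.8, 19.2]
tcp_rot: [-3.141, 0.003, 0.152]
contact_force: [-9.1, -0.2, 2.6]
opening: 0.002
```

Emit:
{"fn": "servo_tool", "kwargs": {"rows": [[0,[0.8,0,0],[0,0,0]],[0,[0.7,0,0],[0,0,0]]]}}

```text
clock: 26.9
eef_pos: [556.1, 27.0, 19.2]
tcp_rot: [-3.141, 0.003, 0.152]
contact_force: [-9.5, 0.3, 4.4]
opening: 0.0
```

Emit:
{"fn": "servo_tool", "kwargs": {"rows": [[0,[0.6,0,0],[0,0,0]],[0,[0.6,0,0],[0,0,0]]]}}

```text
clock: 27.15
eef_pos: [557.1, 27.2, 19.2]
tcp_rot: [-3.141, 0.003, 0.152]
contact_force: [-10.3, -0.6, 5.9]
opening: 0.002
```

Emit:
{"fn": "servo_tool", "kwargs": {"rows": [[0,[0.6,0,-0.2],[0,0,0]],[0,[0.6,0,-0.1],[0,0,0]]]}}

```text
clock: 27.4
eef_pos: [558.6, 27.4, 19.2]
tcp_rot: [-3.141, 0.003, 0.152]
contact_force: [-8.0, 0.2, -0.7]
opening: -0.003
```

Emit:
{"fn": "servo_tool", "kwargs": {"rows": [[0,[0.5,0,-0.1],[0,0,0]],[0,[0.5,0,0],[0,0,0]]]}}

```text
clock: 27.65
eef_pos: [559.8, 27.6, 19.3]
tcp_rot: [-3.141, 0.002, 0.152]
contact_force: [-5.3, 0.8, -1.0]
opening: -0.001
```

Run:
```python
from h import *
s=grab_frame("scene"); q=sense(); print(q["clock"],q["eef_pos"].round(1),q["contact_force"].round(2))
cv2.imwrite("pics/k1.png",cv2.convertScaleAbs(cv2.resize(s[215:330,290:400],None,fx=5.2,fy=5.2,interpolation=cv2.INTER_CUBIC),alpha=1.6))
```

```text
27.7 [560.2  27.6  19.4] [-5.17  1.81 -1.19]
```

View pics/k1.png

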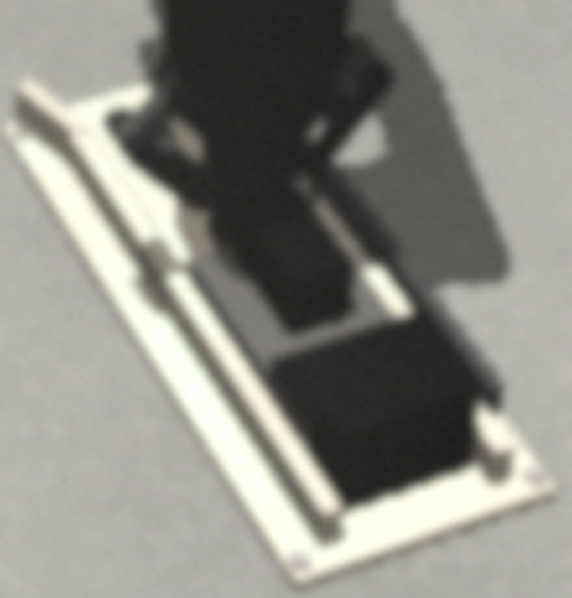

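Emit:
{"fn": "servo_tool", "kwargs": {"rows": [[0,[0.5,0,0],[0,0,0]],[0,[0.5,0,0],[0,0,0]]]}}

```text
clock: 27.95
eef_pos: [561.1, 27.8, 19.4]
tcp_rot: [-3.141, 0.002, 0.152]
contact_force: [-5.5, 1.3, -0.5]
opening: 0.002
```

Emit:
{"fn": "servo_tool", "kwargs": {"rows": [[0,[0.5,0,0],[0,0,0]],[0,[0.5,0,0],[0,0,0]]]}}

```text
clock: 28.2
eef_pos: [562.0, 27.9, 19.4]
tcp_rot: [-3.141, 0.002, 0.152]
contact_force: [-7.0, 0.8, -1.2]
opening: -0.002
```

Emit:
{"fn": "servo_tool", "kwargs": {"rows": [[0,[0.4,0,0],[0,0,0]],[0,[0.4,0,0],[0,0,0]]]}}

```text
clock: 28.45
eef_pos: [562.7, 28.0, 19.3]
tcp_rot: [-3.141, 0.002, 0.152]
contact_force: [-6.4, 0.3, -2.6]
opening: -0.0
```

Emit:
{"fn": "servo_tool", "kwargs": {"rows": [[0,[0.4,0,0],[0,0,0]],[0,[0.4,0,0],[0,0,0]]]}}

```text
clock: 28.7
eef_pos: [563.4, 28.1, 19.3]
tcp_rot: [-3.141, 0.002, 0.152]
contact_force: [-6.1, 1.1, -0.8]
opening: -0.001
```

Emit:
{"fn": "servo_tool", "kwargs": {"rows": [[0,[0.5,0,0],[0,0,0]],[0,[0.5,0,0],[0,0,0]]]}}

```text
clock: 28.95
eef_pos: [564.2, 28.3, 19.3]
tcp_rot: [-3.141, 0.003, 0.152]
contact_force: [-6.8, 0.4, -1.5]
opening: 0.003
```

Emit:
{"fn": "servo_tool", "kwargs": {"rows": [[0,[0.5,0,0],[0,0,0]],[0,[0.5,0,0],[0,0,0]]]}}

```text
clock: 29.2
eef_pos: [564.2, 28.3, 19.2]
tcp_rot: [-3.141, 0.005, 0.152]
contact_force: [-11.0, -0.5, 2.8]
opening: -0.001
```

Emit:
{"fn": "servo_tool", "kwargs": {"rows": [[0,[-1,0,0],[0,0,0]],[0,[-2,0,0],[0,0,0]],[0,[-4,0,0],[0,0,0]],[0,[-10,0,0],[0,0,0]],[0,[-10,0,0],[0,0,0]],[0,[0,0,0],[0,0,0]]]}}

```text
clock: 29.95
eef_pos: [539.2, 24.3, 19.9]
tcp_rot: [3.142, -0.0, 0.152]
contact_force: [0.6, 0.0, 0.5]
opening: 0.002
```

Emit:
{"fn": "servo_tool", "kwargs": {"rows": [[0,[0,0,-30],[0,0,0]],[0,[-20,0,-50],[0,0,0]],[0,[-40,0,-45],[0,0,0]],[0,[-50,0,-35],[0,0,0]],[0,[-50,0,0],[0,0,0]],[0,[0,50,0],[0,0,0]],[0,[0,60,0],[0,0,0]],[0,[0,60,0],[0,0,0]]]}}

```text
clock: 30.95
eef_pos: [408.1, -169.7, 180.5]
tcp_rot: [3.14, -0.002, 0.152]
contact_force: [1.9, 0.6, 0.4]
opening: 0.004
```

Emit:
{"fn": "servo_tool", "kwargs": {"rows": [[0,[0,60,0],[0,0,0]],[0,[0,50,0],[0,0,0]],[0,[0,0,0],[0,0,0]]]}}

```text
clock: 31.32
eef_pos: [424.9, -280.0, 180.0]
tcp_rot: [3.14, -0.002, 0.149]
contact_force: [-0.1, 0.4, -0.7]
opening: 0.004
```

Run:
```python
from h import *
f=grab_frame("top");s=grab_frame("scene"); q=sense(); print(q["clock"],q["eef_pos"].round(1),q["contact_force"].round(2))
A=cv2.resize(f[145:310,265:360],None,fx=3.6,fy=3.6,interpolation=cv2.INTER_CUBIC)
B=cv2.resize(s[210:335,285:410],None,fx=3.6,fy=3.6,interpolation=cv2.INTER_CUBIC)
C=np.zeros((594,792,3),np.uint8); C[:A.shape[0],:342]=A; C[:B.shape[0],342:]=B
cv2.imwrite("pics/e1.png",cv2.convertScaleAbs(C,alpha=1.5))
```

```text
31.425 [ 423.8 -276.7  179.6] [ 0.24 -0.05 -0.68]
```

View pics/e1.png

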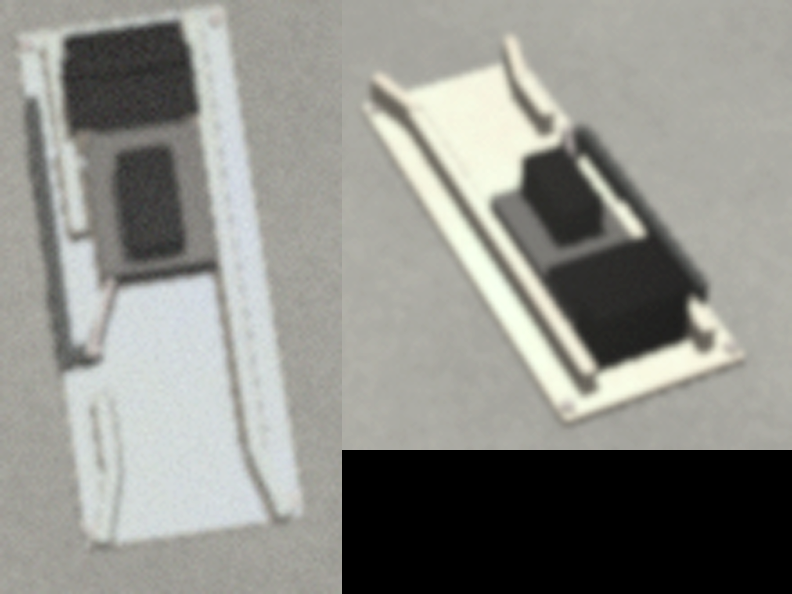

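```bash
python3 -c "
from rig import *
print(sign_off())"
```

```text
the job is handed in; nothing more can be done
None
```

The grey battery pack is in the dock with the pawl shut behind its tail. I handed the job in at about 31.4 s; sign-off gives no verdict.

- **Laying it in:** I gripped the pack by its rib and lowered it between the guides until I felt the floor. The highest vertical force there was about 14 N. I then let go.
- **Sliding it in:** I pushed the tail with shut fingers in small steps:
  - About 2–6 N up to and past the pawl.
  - A rise to about 10 N on the contacts.
  - A drop to about 5 N, which I took as the click.
  - A steep rise to 11 N about 4 mm further on, which I took as the hard stop, so I backed off.
- **Last picture:** The pawl looks the same as at rest, with its tip right behind the tail. The pack sits straight between the guides with its nose under the hood. The arm is clear, with wrist force near zero.

**What I did not confirm:**
- The forces are readings from the end of each move, so I did not see peaks in between. The total load on the dock was not measured directly.
- The fall in force that I took for the click came just as I raised the fingers slightly, so the force alone was not conclusive. The picture settled it.
- The two cameras disagreed by about 5 mm on where the dock is. I used the top camera and checked by feel.
- I did not look again at the mug, tape dispenser or card terminal after the work. I felt no unexpected contact while moving.

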